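# Show which turned handle goes in the rack, and where

### The job

Show a helper which handle completes the rack: of the three handles standing loose on the bench, point straight down from about 3 cm above the top of the one shaped like those in the rack, and stay there for two seconds. Then rise, travel well above everything, and point in the same way, fingertips about 3 cm above it, at the rack's one empty hole; stay there two seconds and finish still pointing at it. Touch and move nothing, and do not come down over any other handle.

Things in the scene. Friction and masses are not known exactly. Their poses are not given: they have to be found in the camera images.
- pear_top (a point): centre of the top (steel ferrule end) of the loose pear-shaped file handle that stands on the bench, fat end down: turned wood, 106 mm tall, 32 mm across at its thickest, topped by a 17 mm wide steel ferrule. It has the same shape and size as the four handles in the rack, which stand the other way up. This point is 106 mm above the bench; z is up.
- gap_mouth (a point): centre of the mouth of the rack's one empty hole, level with the rack's upper face, 30 mm above the bench; the hole is 19 mm wide and 20 mm deep. z is up. Its place among the five holes varies.
- rack: fixed white-faced rack board 80 x 420 x 30 mm (x, y, z) with a row of five holes along its own y axis, 80 mm apart (the middle one at its centre). Origin at the centre of its underside.
- straight_top (a point): centre of the top of a loose straight slim handle standing on the bench, 150 mm tall, 29 mm across; not like those in the rack. This point is 150 mm above the bench.
- palm_top (a point): centre of the top of a loose short round palm handle standing on the bench, 60 mm tall, 44 mm across; not like those in the rack. This point is 60 mm above the bench.
- seated1_top (a point): centre of the top (fat wooden end) of pear-shaped handle 1 of the four standing loosely in the rack's holes, 116 mm above the bench (86 mm above the rack); 32 mm across at its thickest.
- seated2_top (a point): centre of the top (fat wooden end) of pear-shaped handle 2 of the four standing loosely in the rack's holes, 116 mm above the bench (86 mm above the rack); 32 mm across at its thickest.
- seated3_top (a point): centre of the top (fat wooden end) of pear-shaped handle 3 of the four standing loosely in the rack's holes, 116 mm above the bench (86 mm above the rack); 32 mm across at its thickest.
- seated4_top (a point): centre of the top (fat wooden end) of pear-shaped handle 4 of the four standing loosely in the rack's holes, 116 mm above the bench (86 mm above the rack); 32 mm across at its thickest.
- pear: the handle whose top is the point pear_top; origin at the centre of its lower end, z up along it.
- straight: the handle whose top is the point straight_top; origin at the centre of its lower end, z up along it.
- palm: the handle whose top is the point palm_top; origin at the centre of its lower end, z up along it.
- seated1: the handle whose top is the point seated1_top; origin at the centre of its lower end, z up along it.
- seated2: the handle whose top is the point seated2_top; origin at the centre of its lower end, z up along it.
- seated3: the handle whose top is the point seated3_top; origin at the centre of its lower end, z up along it.
- seated4: the handle whose top is the point seated4_top; origin at the centre of its lower end, z up along it.
- glue: small white glue bottle, 36 mm across, 105 mm tall, standing among the loose handles; origin at the centre of its underside. Bystander.
- wax: small aluminium wax can, 44 mm across, 40 mm tall, standing among the loose handles; origin at the centre of its underside. Bystander.
- sander: cork sanding block 110 x 60 x 35 mm; origin at the centre of its underside. Bystander.
- mallet: dark wooden carver's mallet standing on its head, 82 mm across, 220 mm tall; origin at the centre of its underside. Bystander.
- collar: steel ring 56 mm across, 22 mm tall; origin at the centre of its underside. Bystander.
- offcut: light wood offcut 130 x 45 x 45 mm; origin at the centre of its underside. Bystander.
There are look-alikes about, which are no part of the job. What is shaped like the seated2 but blue is not meant.

How it is judged:
By the outcome, as a careful person would: the job done as asked, in the order asked, and still so for the second after the job is handed in, with the robot touching nothing.
It also fails if it takes over 43 s, if anything falls off the work surface, if the arm or the gripper's body presses on something with over 40 N, if the wrist force passes 120 N, or if a joint passes its speed limit or range.

### The arm

A 7-joint arm with a two-finger parallel gripper is mounted at the origin on the work surface. World frame = base frame: x ahead of the robot, y to its left, z up, the work surface at z = 0. Lengths are in m, angles in rad, forces in N, time in s.
With the tool pointing down it reaches from about 0.425 to 0.925 m from the base axis. Payload 6.8 kg.
Tool frame: the origin (TCP) lies on the mounting face of the last link; the fingertips stand 173 mm ahead of it and the grasp point (between the pads) lies 155 mm ahead of it (r.tip_reach is the distance from the TCP to the fingertips, in m); z points along the fingers, x is the direction in which the jaws open and shut, and the axes are right-handed (so a half turn about z gives the same grasp; the last joint's range is limited). The gripper opens to 85 mm and grips with 20 to 120 N. Pads are 22 mm wide; open, the fingers measure 114 mm over their backs; the gripper's body (76 mm by 85 mm) begins 54 mm behind the grasp point. The pads swing forward as they close: fully open they stand 13 mm farther back than shut.
Start: joints at [-1.389, 0.477, 0.022, 1.555, -0.011, 1.109, -0.083], TCP at [0.193, 0.647, 0.405] pointing down, gripper open.
Joint ranges: [-2.96, 2.96], [-0.34, 2.1], [-1.41, 1.46], [0.24, 2.44], [-1.37, 4.51], [0.17, 1.92], [-2.96, 2.96]. Speed limits (rad/s): [2.39, 2.39, 3.14, 3.14, 3.14, 3.14, 3.14].

### API

Orientations are given as a rotation vector (axis times angle).
In Python, from bench import r, eyes gives the robot as it stands.
- The arm moves only by the tool jog_arm, never from a script. Its argument "series" is a list of rows, each a list of 4 numbers: the shift along the tool's x, y, z in units of 30 mm (1.0 is 30 mm), then the turn about the tool's z in units of 10 degrees (1.0 is 10 degrees). In form: [[dx, dy, dz, roll], ...]. A call has 1 to 12 rows; each row shifts and turns the pose as measured when the row begins, along the tool's axes as they then stand; what a row does not reach is not made up. A row lasts 1/8 s, in which the tool goes at most 62.5 mm and 10.7 degrees, less where a joint would pass 70% of its speed; a pose out of reach is approached as far as the arm can. A call is refused whole if a number of a shift passes 1 or a number of a turn 1, either way. A call with a gripper value outside its range is refused whole. "grip" is the finger opening in mm, from 0 to 85.4, set as the call begins (left out, the last holds). The fingers move at their own pace and stop on an object; "newtons" is the grip in N (left out, the last holds). Time passes only in rows, so rows that do not move let the fingers close. It gives the time, the measured TCP pose, the force and the opening at its end, in the units of the state.
- r.get_obs(): the state, without advancing time (a new reading comes with each control period).
- eyes.grab_frame(name): name is "scene" or "side" or "wrist"; returns a dict with "pixels" (384x512x3 uint8, red, green, blue), "fx", "fy", "cx", "cy" (pixels), "rvec" (rotation vector, rad) and "tvec" (3), from world to camera coordinates, as OpenCV has them. Camera axes: x right, y down, z forward; pixel columns grow to the right and rows downward; lengths in m; the calibration is good to about 2 mm. A picture is of the moment at which its call begins. There is no depth.
- r.hand_in(): hands the job in, once; it reports no verdict.
Trained networks look in a picture, given as the dict that the camera call returned (one of the last four; its "shot" number tells which), for a name from the list of things; names that differ only in an ending like _2 or _b are one class to them, and where a whole thing is asked for, a point or a joint stands for the part that bears it (a point fixed in the world has none). Each returns a list of dicts, best first, with "confidence" (0 to 1); they miss things now and then, are a little off and sometimes report something else, mostly with a low value. They report only what shows in the picture. A call takes as long as a camera call. They do not tell look-alikes from the thing itself.
- eyes.find_in(picture, name): "extent" ([left, top, width, height] in pixels, round what is visible of it).
- eyes.place_of(picture, name): "xy" ([column, row] in pixels: a listed point, or the origin of a listed thing).
The state is a dict: "clock": time; "joints": joint angles; "qvel": joint speeds; "tau": joint torques, N m; "tcp_pos": TCP position; "orientation": TCP orientation; "contact_force": force on the tool from outside, world axes, zero at the start; "moment": the same for the moment, N m; "grip_width": finger opening in m.
Only numpy, scipy, OpenCV 4.12 (cv2) and the standard library are available. Lean on these libraries where they do the work, as an engineer would, in place of code of your own. Each camera call takes 0.05 s, during which the arm holds its last target.

## Working session

There is one attempt and no reset: what is moved stays moved. The work goes in short steps, Python scripts to look and compute and a tool call to move; the robot and the scene stay as the last step left them, time stands still between calls to the robot, and variables do not carry over. Pictures are saved under pics/ and viewed, and the job is handed in when it is done.

Besides the shell and the picture viewer there is one more tool, called after "Request:" as name([rows], argument=value, ...), one row to a line, values as JSON. jog_arm: Moves the arm, as the interface text tells. Its arguments: {"type":"object","properties":{"series":{"type":"array","items":{"type":"array","items":{"type":"number"}}},"grip":{"type":"number"},"newtons":{"type":"number"}},"required":["series"]}

```bash
ls; mkdir -p pics; cat > h.py <<'E'
from bench import r, eyes
import numpy as np, cv2
def save(p,n): cv2.imwrite(n, cv2.cvtColor(p["pixels"],cv2.COLOR_RGB2BGR))
def ray(p,uv):
    R=cv2.Rodrigues(np.array(p["rvec"],float))[0]; t=np.array(p["tvec"],float)
    d=R.T@np.array([(uv[0]-p["cx"])/p["fx"],(uv[1]-p["cy"])/p["fy"],1.]); return -R.T@t,d
def atz(p,uv,z):
    c,d=ray(p,uv); return c+d*(z-c[2])/d[2]
def proj(p,X):
    R=cv2.Rodrigues(np.array(p["rvec"],float))[0]; x=R@np.array(X,float)+np.array(p["tvec"],float)
    return np.array([p["fx"]*x[0]/x[2]+p["cx"],p["fy"]*x[1]/x[2]+p["cy"]])
E
python3 - <<'E'
from h import *
np.set_printoptions(precision=3,suppress=True)
Z=dict(pear_top=.106,gap_mouth=.03,straight_top=.15,palm_top=.06,seated1_top=.116,rack=0,glue=0,wax=0,mallet=0)
for n in ["scene","side"]:
    p=eyes.grab_frame(n); save(p,f"pics/{n}1.png")
    for k,z in Z.items():
        for d in eyes.place_of(p,k)[:6]: print(n,k,round(d["confidence"],2),np.array(d["xy"]),atz(p,d["xy"],z))
print(r.get_obs())
E
```

```text
pics
scene pear_top 0.65 [299.7 188.3] [0.437 0.024 0.106]
scene pear_top 0.34 [277.1 180.4] [ 0.479 -0.033  0.106]
scene straight_top 0.3 [238.6 199.6] [ 0.62  -0.008  0.15 ]
scene palm_top 0.5 [328.8 244.4] [0.451 0.198 0.06 ]
scene seated1_top 0.61 [240.8 200.1] [ 0.607 -0.022  0.116]
scene rack 0.89 [240.1 219. ] [ 0.613 -0.027  0.   ]
scene glue 0.53 [307.4 223.3] [0.441 0.092 0.   ]
scene wax 0.62 [279.7 183.6] [ 0.437 -0.076  0.   ]
scene wax 0.28 [239.7 218.4] [ 0.613 -0.029  0.   ]
scene mallet 0.83 [177.1 132.4] [ 0.639 -0.453  0.   ]
side pear_top 0.67 [162.  147.6] [0.507 0.301 0.106]
side pear_top 0.61 [203.6 207.5] [0.437 0.034 0.106]
side straight_top 0.76 [266.6 239.2] [ 0.453 -0.172  0.15 ]
side straight_top 0.28 [331.7 313.9] [ 0.409 -0.386  0.15 ]
side palm_top 0.62 [167.8 182.5] [0.45  0.213 0.06 ]
side seated1_top 0.47 [262.4 179.9] [ 0.609 -0.019  0.116]
side seated1_top 0.3 [287.3 192.4] [ 0.621 -0.098  0.116]
side rack 0.75 [172.3 193.7] [0.457 0.217 0.   ]
side rack 0.64 [260.4 203.7] [ 0.614 -0.009  0.   ]
side glue 0.67 [196.2 220.8] [0.439 0.084 0.   ]
side glue 0.49 [390.9 285.2] [ 0.643 -0.432  0.   ]
side glue 0.37 [138.1 178.9] [0.422 0.346 0.   ]
side wax 0.59 [235.4 253.5] [ 0.439 -0.077  0.   ]
side wax 0.36 [265.6 204.8] [ 0.621 -0.023  0.   ]
side mallet 0.69 [392.1 284.9] [ 0.646 -0.434  0.   ]
side mallet 0.63 [162.9 146. ] [0.574 0.414 0.   ]
{'clock': 1.0, 'joints': array([-1.389,  0.477,  0.022,  1.555, -0.011,  1.109, -0.083]), 'qvel': array([-0.001, -0.001,  0.001, -0.002,  0.001,  0.   ,  0.001]), 'tau': array([  0.002, -59.632,   1.607, -28.154,   0.013,   0.002,  -0.   ]), 'tcp_pos': array([0.193, 0.647, 0.405]), 'orientation': array([-2.519, -1.877, -0.   ]), 'contact_force': array([-0.071,  0.395,  0.422]), 'moment': array([ 0.012, -0.01 ,  0.061]), 'grip_width': 0.08573158663805473}
```

```bash
python3 - <<'E'
import cv2
a=cv2.imread("pics/scene1.png")[100:300,140:400]; cv2.imwrite("pics/sc_crop.png",cv2.resize(a,None,fx=3,fy=3,interpolation=cv2.INTER_CUBIC))
a=cv2.imread("pics/side1.png")[110:330,110:370]; cv2.imwrite("pics/sd_crop.png",cv2.resize(a,None,fx=2.7,fy=2.7,interpolation=cv2.INTER_CUBIC))
E
```

```text
(no output)
```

View pics/scene1.png

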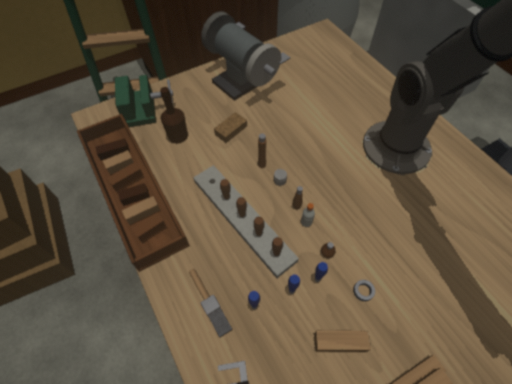

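View pics/side1.png

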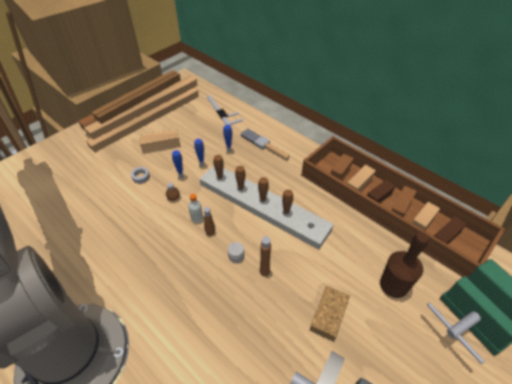

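View pics/sc_crop.png

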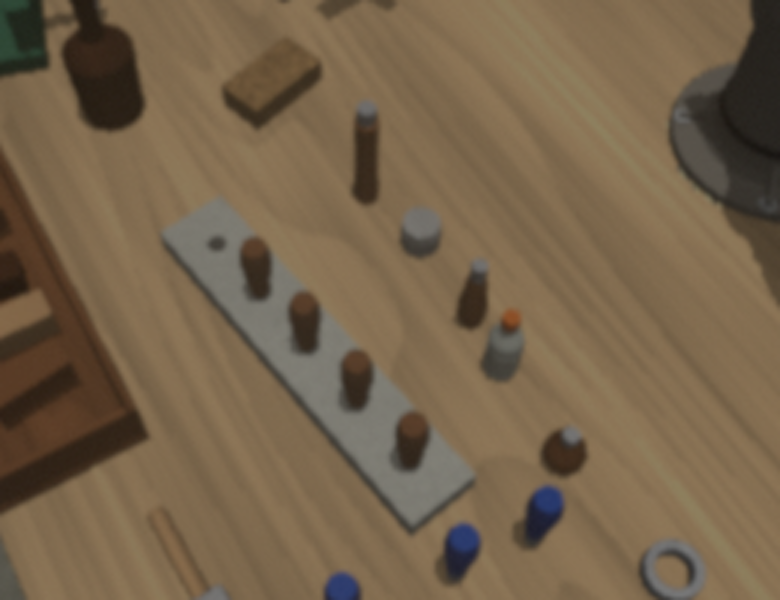

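View pics/sd_crop.png

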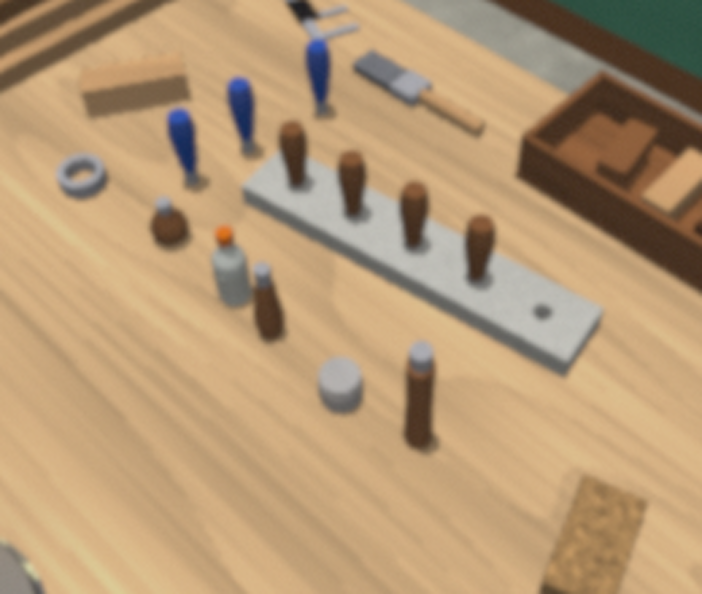

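Candidates: the loose brown pear with ferrule is at scene (300,189) and side (207,210). It tapers and is fat at the bottom like the seated ones, so it is the one meant. The straight handle at scene (262,137), the palm at (330,246) and the blue pear-shaped handles are not. The empty hole is the end one, at scene (212,181) and side (311,225).

```bash
python3 - <<'E'
from h import *
np.set_printoptions(precision=4,suppress=True)
P={n:eyes.grab_frame(n) for n in("scene","side")}
def tri(a,b):
    A=[];B=[]
    for n,uv in(("scene",a),("side",b)):
        c,d=ray(P[n],uv);d/=np.linalg.norm(d);M=np.eye(3)-np.outer(d,d);A.append(M);B.append(M@c)
    return np.linalg.lstsq(np.vstack(A),np.hstack(B),rcond=None)[0]
for nm,a,b,z in(("pear",(300,188.9),(207.3,209.5),.106),("hole",(212.3,181),(310.7,225.2),.03),("straight",(262,135.5),(265.8,238.2),.15),("seat near",(225,180.5),(288,191.5),.116),("seat far",(277.5,239),(218,157),.116)):
    print(nm,tri(a,b),atz(P["scene"],a,z),atz(P["side"],b,z))
# dark blob centroid of hole
for n,(u,v),s in(("scene",(212,181),6),("side",(311,225),8)):
    g=cv2.cvtColor(P[n]["pixels"],cv2.COLOR_RGB2GRAY)[v-s:v+s+1,u-s:u+s+1].astype(float)
    w=np.clip(np.median(g)-12-g,0,None); yy,xx=np.mgrid[v-s:v+s+1,u-s:u+s+1]
    c=((w*xx).sum()/w.sum(),(w*yy).sum()/w.sum()); print(n,c,atz(P[n],c,.03))
o=r.get_obs();R=cv2.Rodrigues(o["orientation"])[0];print(R,r.tip_reach)
E
```

```text
pear [0.4385 0.0244 0.1044] [0.4373 0.0266 0.106 ] [0.4396 0.0218 0.106 ]
hole [ 0.6314 -0.1789  0.031 ] [ 0.6299 -0.178   0.03  ] [ 0.6338 -0.1796  0.03  ]
straight [ 0.4512 -0.1701  0.1539] [ 0.4485 -0.1721  0.15  ] [ 0.4543 -0.1691  0.15  ]
seat near [ 0.6176 -0.1007  0.1236] [ 0.6145 -0.1042  0.116 ] [ 0.6248 -0.0977  0.116 ]
seat far [0.5835 0.1336 0.1221] [0.5811 0.132  0.116 ] [0.5884 0.1379 0.116 ]
scene (np.float64(211.80238726790452), np.float64(180.85145888594164)) [ 0.6311 -0.1794  0.03  ]
side (np.float64(310.4765581908439), np.float64(225.142305570877)) [ 0.6336 -0.179   0.03  ]
[[ 0.2858  0.9583  0.    ]
 [ 0.9583 -0.2858  0.    ]
 [ 0.0001  0.     -1.    ]] 0.1734
```

Request:
jog_arm([
  [-0.7, 1, -0.1, 0],
  [-0.7, 1, -0.1, 0],
  [-0.7, 1, -0.1, 0],
  [-0.7, 1, -0.1, 0],
  [-0.7, 1, -0.1, 0],
  [-0.7, 1, -0.1, 0],
  [-0.7, 1, -0.1, 0],
  [-0.7, 1, -0.1, 0],
  [-0.7, 1, -0.1, 0],
  [-0.7, 1, -0.1, 0],
  [-0.7, 1, -0.1, 0],
  [-0.7, 1, -0.1, 0],
], grip=0)

```text
clock: 2.6
tcp_pos: [0.4723, 0.2947, 0.442]
orientation: [-2.51, -1.884, -0.004]
contact_force: [0.7, 0.1, -0.6]
grip_width: -0.0
```

```bash
cat > d.py <<'E'
from h import *
import sys
np.set_printoptions(precision=4,suppress=True)
o=r.get_obs();R=cv2.Rodrigues(o["orientation"])[0]
T=np.array([float(x) for x in sys.argv[1:4]]) # fingertip target
tip=o["tcp_pos"]+R[:,2]*r.tip_reach
print("t",o["clock"],"tip",tip,"z",R[:,2],"units",R.T@(T-tip)/.03,"w",o["grip_width"],"j",o["joints"])
E
python3 d.py .4385 .0245 .26
```

```text
t 2.6 tip [0.4724 0.2954 0.2686] z [ 0.0006  0.0039 -1.    ] units [-8.9873  1.4371  0.2511] w -2.512144007742293e-05 j [-0.828   0.2461  0.1911  1.81   -0.0554  1.0876  0.6709]
```

Request:
jog_arm([
  [-0.8, 0.13, 0, 0],
  [-0.8, 0.13, 0, 0],
  [-0.8, 0.13, 0, 0],
  [-0.8, 0.13, 0, 0],
  [-0.8, 0.13, 0, 0],
  [-0.8, 0.13, 0, 0],
  [-0.8, 0.13, 0, 0],
  [-0.8, 0.13, 0, 0],
  [-0.8, 0.13, 0, 0],
  [-0.8, 0.13, 0, 0],
  [-0.8, 0.13, 0, 0],
  [0, 0, 0, 0],
])

```text
clock: 4.1
tcp_pos: [0.4323, 0.0125, 0.4408]
orientation: [-2.507, -1.884, -0.008]
contact_force: [0.4, -0.2, 0.7]
grip_width: 0.0001
```

```bash
python3 d.py .4385 .0245 .26; python3 - <<'E'
from h import *
np.set_printoptions(precision=4,suppress=True)
p=eyes.grab_frame("wrist"); print(p["tvec"],proj(p,(.4385,.0245,.106)))
for d in eyes.place_of(p,"pear_top"): print(d["confidence"],d["xy"],atz(p,d["xy"],.106))
save(p,"pics/w1.png")
E
```

```text
t 4.1 tip [0.4325 0.0137 0.2674] z [ 0.0008  0.0073 -1.    ] units [0.3991 0.0932 0.2491] w 0.00010872171598170473 j [-0.5391  0.0139  0.3771  2.0774 -0.014   1.0494  1.1338]
[-0.1355 -0.4416  0.2952] [268.6293 178.4516]
0.76 [267.0, 175.9] [0.4355 0.0236 0.106 ]
0.74 [68.6, 259.0] [ 0.4646 -0.2094  0.106 ]
0.2 [183.7, 176.3] [ 0.4124 -0.0571  0.106 ]
```

View pics/w1.png

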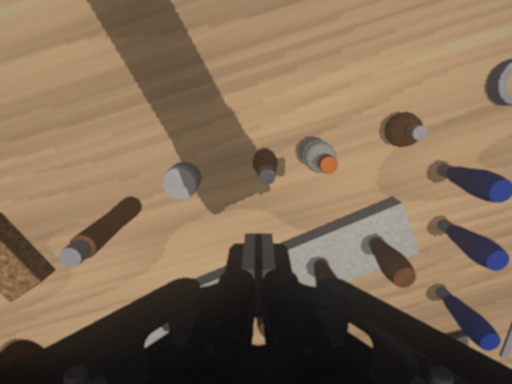

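Request:
jog_arm([
  [0.38, 0.05, 0, 0],
  [0, 0, 0.6, 0],
  [0, 0, 0.6, 0],
  [0, 0, 0.6, 0],
  [0, 0, 0.6, 0],
  [0, 0, 0.6, 0],
  [0, 0, 0.5, 0],
  [0, 0, 0.3, 0],
  [0, 0, 0, 0],
])

```text
clock: 5.32
tcp_pos: [0.4411, 0.0412, 0.3232]
orientation: [-2.484, -1.913, -0.014]
contact_force: [0.9, 0.5, -0.2]
grip_width: 0.0003
```

```bash
python3 d.py .437 .0245 .136;python3 - <<'E'
from h import *
np.set_printoptions(precision=4,suppress=True)
p=eyes.grab_frame("wrist"); print(proj(p,(.437,.0245,.106)))
for d in eyes.place_of(p,"pear_top"): print(d["confidence"],d["xy"],atz(p,d["xy"],.106))
q=eyes.grab_frame("side")
im=np.hstack([p["pixels"][100:300,150:400],q["pixels"][100:300,100:350]])
cv2.imwrite("pics/w2.png",cv2.resize(im[:,:,::-1],None,fx=1.6,fy=1.6,interpolation=cv2.INTER_CUBIC))
E
```

```text
t 5.325 tip [0.4416 0.0431 0.1498] z [ 0.003   0.0106 -0.9999] units [-0.6427  0.0082  0.4534] w 0.00026542189848555164 j [-0.536   0.2075  0.3461  2.189  -0.1164  0.7554  1.2001]
[227.234  218.6883]
0.93 [227.4, 213.3] [0.4335 0.0257 0.106 ]
0.63 [236.5, 179.1] [0.4133 0.0375 0.106 ]
```

View pics/w2.png

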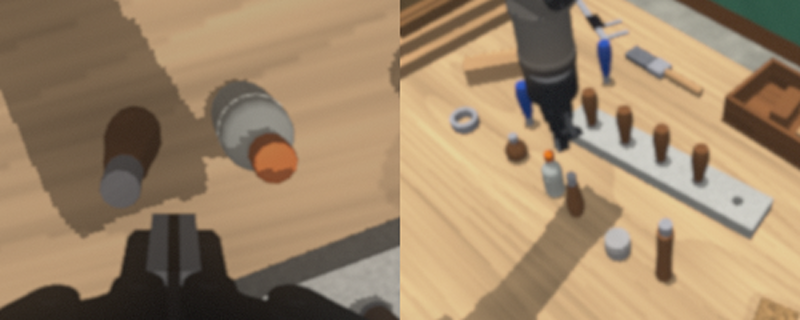

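Request:
jog_arm([
  [-0.35, 0, 0, 0],
  [-0.3, 0, 0, 0],
  [0, 0, 0, 0],
])

```text
clock: 5.85
tcp_pos: [0.4362, 0.0199, 0.325]
orientation: [-2.487, -1.911, -0.02]
contact_force: [0.3, 0.4, 0.2]
grip_width: 0.0001
```

```bash
python3 d.py .4365 .024 .136
```

```text
t 5.85 tip [0.4374 0.0219 0.1516] z [ 0.0071  0.0118 -0.9999] units [ 0.0513 -0.0501  0.5198] w 6.39602680488244e-05 j [-0.5047  0.1931  0.3601  2.2026 -0.1147  0.7525  1.2428]
```

Request:
jog_arm([
  [0.03, -0.03, 0.25, 0],
  [0, 0, 0.25, 0],
  [0, 0, 0, 0],
])

```text
clock: 6.22
tcp_pos: [0.4356, 0.0214, 0.3089]
orientation: [-2.487, -1.911, -0.02]
contact_force: [-0.4, 0.6, 0.3]
grip_width: 0.0002
```

```bash
python3 d.py .4365 .024 .136;python3 - <<'E'
from h import *
p=eyes.grab_frame("wrist");print(proj(p,(.4365,.024,.106)))
q=eyes.grab_frame("side")
im=np.hstack([p["pixels"][100:300,150:400],q["pixels"][100:300,100:350]])
cv2.imwrite("pics/w3.png",cv2.resize(im[:,:,::-1],None,fx=1.6,fy=1.6,interpolation=cv2.INTER_CUBIC))
E
```

```text
t 6.225 tip [0.4368 0.0235 0.1355] z [ 0.0071  0.0121 -0.9999] units [ 0.0128 -0.0136 -0.017 ] w 0.00015823513361449553 j [-0.4985  0.2215  0.3527  2.2176 -0.1333  0.7113  1.2571]
[257.63231861 226.14725775]
```

View pics/w3.png

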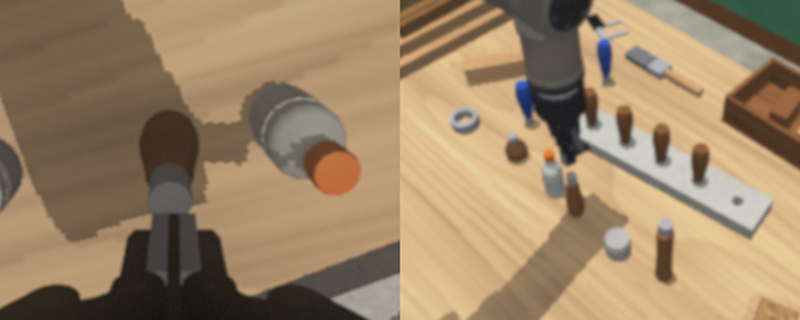

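The fingertips are 3 cm above the pear's ferrule, wrist (257,224), and in line with it. The glue bottle is clear. I hold here.

Request:
jog_arm([
  [0, 0, 0, 0],
  [0, 0, 0, 0],
  [0, 0, 0, 0],
  [0, 0, 0, 0],
  [0, 0, 0, 0],
  [0, 0, 0, 0],
  [0, 0, 0, 0],
  [0, 0, 0, 0],
  [0, 0, 0, 0],
  [0, 0, 0, 0],
  [0, 0, 0, 0],
  [0, 0, 0, 0],
])

```text
clock: 7.82
tcp_pos: [0.4361, 0.0215, 0.3098]
orientation: [-2.487, -1.911, -0.023]
contact_force: [0.0, -0.2, 0.0]
grip_width: -0.0
```

Request:
jog_arm([
  [0, 0, 0, 0],
  [0, 0, 0, 0],
  [0, 0, 0, 0],
  [0, 0, 0, 0],
  [0, 0, 0, 0],
  [0, 0, 0, 0],
  [0, 0, 0, 0],
  [0, 0, 0, 0],
])

```text
clock: 8.82
tcp_pos: [0.4361, 0.0215, 0.3098]
orientation: [-2.487, -1.911, -0.023]
contact_force: [0.5, -0.4, -0.7]
grip_width: 0.0002
```

Request:
jog_arm([
  [0, 0, -0.5, 0],
  [0, 0, -0.7, 0],
  [0, 0, -0.7, 0],
  [0, 0, -0.7, 0],
  [0, 0, -0.7, 0],
  [0, 0, -0.7, 0],
  [0, 0, -0.7, 0],
  [0, 0, 0, 0],
])

```text
clock: 9.82
tcp_pos: [0.4342, 0.0194, 0.4547]
orientation: [-2.487, -1.911, -0.021]
contact_force: [-0.5, -0.2, -0.3]
grip_width: -0.0002
```

```bash
python3 d.py .632 -.179 .29
```

```text
t 9.825 tip [0.4355 0.0216 0.2813] z [ 0.0073  0.0122 -0.9999] units [-4.7663  8.053  -0.3244] w -0.0002022942683933455 j [-0.5485  0.0009  0.3688  2.0558 -0.0125  1.0757  1.1362]
```

Request:
jog_arm([
  [-0.48, 0.8, -0.03, 0],
  [-0.48, 0.8, -0.03, 0],
  [-0.48, 0.8, -0.03, 0],
  [-0.48, 0.8, -0.03, 0],
  [-0.48, 0.8, -0.03, 0],
  [-0.48, 0.8, -0.03, 0],
  [-0.48, 0.8, -0.03, 0],
  [-0.48, 0.8, -0.03, 0],
  [-0.48, 0.8, -0.03, 0],
  [-0.48, 0.8, -0.03, 0],
  [0, 0, 0, 0],
])

```text
clock: 11.2
tcp_pos: [0.6329, -0.1859, 0.4466]
orientation: [-2.476, -1.909, 0.002]
contact_force: [-0.2, 0.8, -0.1]
grip_width: 0.0003
```

```bash
python3 d.py .632 -.179 .06; python3 - <<'E'
from h import *
np.set_printoptions(precision=4,suppress=True)
p=eyes.grab_frame("wrist"); print(proj(p,(.632,-.179,.03)))
for k,z in(("gap_mouth",.03),("seated1_top",.116),("pear_top",.106)):
  for d in eyes.place_of(p,k): print(k,d["confidence"],d["xy"],atz(p,d["xy"],z))
save(p,"pics/w4.png")
E
```

```text
t 11.2 tip [ 0.631  -0.184   0.2732] z [-0.0108  0.0114 -0.9999] units [0.1088 0.0845 7.1072] w 0.0003097843347767302 j [-0.168   0.4564  0.5158  1.5682 -0.2443  1.1942  1.7107]
[260.3877 162.6415]
gap_mouth 0.5 [259.5, 164.6] [ 0.6341 -0.1807  0.03  ]
pear_top 0.36 [338.0, 146.1] [ 0.6219 -0.097   0.106 ]
pear_top 0.35 [414.5, 114.5] [ 0.6107 -0.0188  0.106 ]
```

View pics/w4.png

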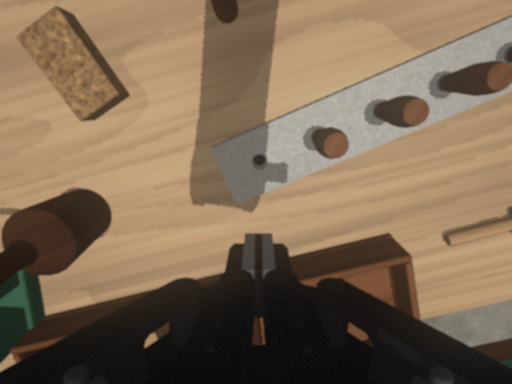

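Request:
jog_arm([
  [0.1, 0.06, 0.3, 0],
  [0, 0, 0.5, 0],
  [0, 0, 0.5, 0],
  [0, 0, 0.5, 0],
  [0, 0, 0.5, 0],
  [0, 0, 0.5, 0],
  [0, 0, 0.5, 0],
  [0, 0, 0.5, 0],
  [0, 0, 0.3, 0],
  [0, 0, 0, 0],
])

```text
clock: 12.65
tcp_pos: [0.6323, -0.1771, 0.3147]
orientation: [-2.468, -1.913, 0.001]
contact_force: [1.2, 0.5, 0.8]
grip_width: -0.0
```

```bash
python3 d.py .631 -.179 .06; python3 - <<'E'
from h import *
np.set_printoptions(precision=4,suppress=True)
p=eyes.grab_frame("wrist"); print(proj(p,(.631,-.179,.03)))
for d in eyes.place_of(p,"gap_mouth"): print(d["confidence"],d["xy"],atz(p,d["xy"],.03))
save(p,"pics/w5.png")
E
```

```text
t 12.65 tip [ 0.6302 -0.1745  0.1414] z [-0.0121  0.015  -0.9998] units [-0.1693  0.1038  2.7096] w -3.587641694145302e-05 j [-0.1406  0.5776  0.4588  1.6996 -0.3154  0.9532  1.7611]
[251.4635 193.3024]
0.68 [250.9, 193.8] [ 0.6313 -0.1796  0.03  ]
```

View pics/w5.png

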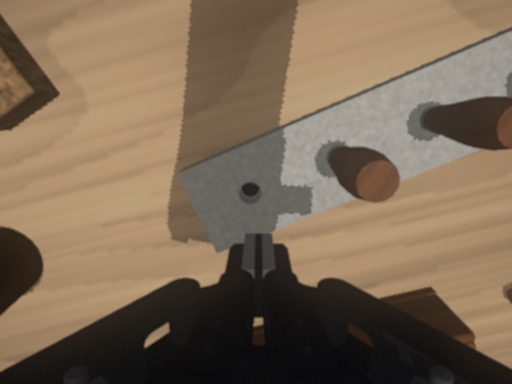

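Request:
jog_arm([
  [-0.18, 0.06, 0, 0],
  [0, 0, 0.4, 0],
  [0, 0, 0.4, 0],
  [0, 0, 0.4, 0],
  [0, 0, 0.4, 0],
  [0, 0, 0.4, 0],
  [0, 0, 0.3, 0],
  [0, 0, 0, 0],
])

```text
clock: 13.75
tcp_pos: [0.6325, -0.1822, 0.242]
orientation: [-2.469, -1.914, -0.002]
contact_force: [-0.6, -0.6, -0.1]
grip_width: 0.0002
```

```bash
python3 d.py .6305 -.179 .06; python3 - <<'E'
from h import *
np.set_printoptions(precision=4,suppress=True)
p=eyes.grab_frame("wrist"); print(proj(p,(.6305,-.179,.03)))
save(p,"pics/w6.png")
E
```

```text
t 13.75 tip [ 0.6307 -0.1797  0.0686] z [-0.0101  0.0147 -0.9998] units [ 0.0171 -0.0091  0.2879] w 0.0001897927840006467 j [-0.1018  0.6675  0.4162  1.7358 -0.3633  0.8285  1.806 ]
[257.8793 221.4412]
```

View pics/w6.png

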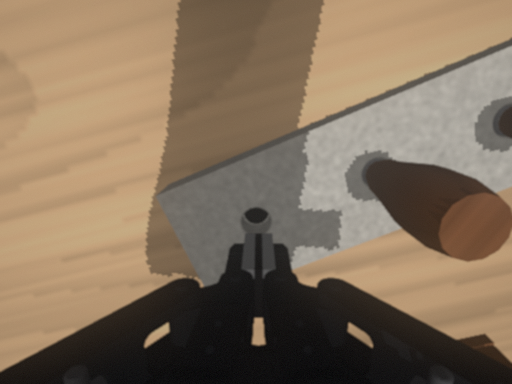

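Request:
jog_arm([
  [0, 0, 0.14, 0],
  [0, 0, 0.14, 0],
  [0, 0, 0, 0],
])

```text
clock: 14.18
tcp_pos: [0.633, -0.1824, 0.2346]
orientation: [-2.471, -1.915, -0.004]
contact_force: [0.2, -0.1, 0.0]
grip_width: 0.0
```

Request:
jog_arm([
  [0, 0, 0, 0],
  [0, 0, 0, 0],
  [0, 0, 0, 0],
  [0, 0, 0, 0],
  [0, 0, 0, 0],
  [0, 0, 0, 0],
  [0, 0, 0, 0],
  [0, 0, 0, 0],
  [0, 0, 0, 0],
  [0, 0, 0, 0],
  [0, 0, 0, 0],
  [0, 0, 0, 0],
])

```text
clock: 15.68
tcp_pos: [0.6332, -0.1825, 0.2352]
orientation: [-2.471, -1.915, -0.005]
contact_force: [0.5, -0.4, -0.2]
grip_width: 0.0
```

Request:
jog_arm([
  [0, 0, 0, 0],
  [0, 0, 0, 0],
  [0, 0, 0, 0],
  [0, 0, 0, 0],
  [0, 0, 0, 0],
  [0, 0, 0, 0],
  [0, 0, 0, 0],
  [0, 0, 0, 0],
])

```text
clock: 16.68
tcp_pos: [0.6332, -0.1825, 0.2352]
orientation: [-2.471, -1.915, -0.005]
contact_force: [-0.7, -0.1, 0.0]
grip_width: 0.0003
```

```bash
python3 d.py .6305 -.179 .06; python3 - <<'E'
from h import *
p=eyes.grab_frame("wrist"); print(proj(p,(.6305,-.179,.03)))
q=eyes.grab_frame("side")
im=np.hstack([p["pixels"][100:300,150:400],q["pixels"][100:300,130:380]])
cv2.imwrite("pics/w7.png",cv2.resize(im[:,:,::-1],None,fx=1.6,fy=1.6,interpolation=cv2.INTER_CUBIC))
E
```

```text
t 16.675 tip [ 0.6321 -0.1801  0.0618] z [-0.0064  0.014  -0.9999] units [ 0.0207 -0.0595  0.0607] w 0.0002816281941021166 j [-0.0981  0.6765  0.4113  1.7378 -0.3688  0.8139  1.8102]
[258.04183994 223.11850263]
```

View pics/w7.png

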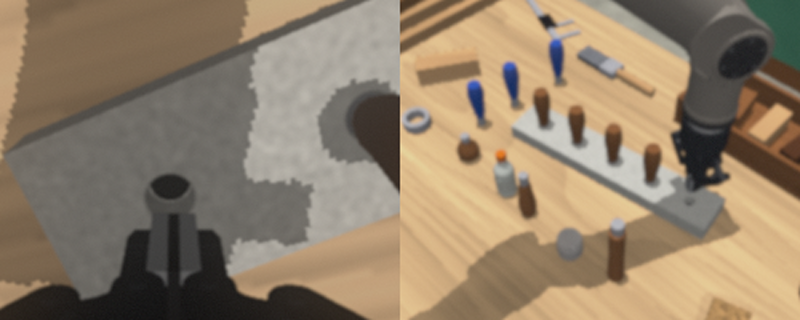

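```bash
python3 -c "
from bench import r
print(r.hand_in()); print(r.get_obs()['clock'])"
```

```text
the job is handed in; nothing more can be done
None
the job is handed in; nothing more can be done
```

The job is done and handed in at about 17 s of the 43 s. With the fingers shut, the arm pointed down at the loose brown pear handle's ferrule. It held there about 2.5 s, with the tips about 3 cm above the ferrule and within about 2 mm sideways.

It then rose until the tips were about 28 cm above the bench and crossed to the rack's empty end hole. It held there about 2.5 s and finished still pointing at it.

**Last checks:**
- **Position:** the tips were about 3.2 cm above the hole's mouth and about 2 mm off its centre, by the joint readings and my camera estimate. The hand was tilted under 1° from straight down.
- **Contact:** force readings stayed at noise level throughout. In the last pictures every handle, the glue bottle and the wax can stood where they began.

**What disagreed:**
- **Drift on the way down to the pear:** the first descent drifted about 18 mm sideways towards the glue bottle. I corrected it while the tips were 15 cm above the bench, before the first hold.
- **Calibration:** the camera estimates of the two target points differed by 2 to 5 mm, so I settled both with the wrist camera.
- **Network finds:** some were wrong, such as a blue look-alike and seated handles reported as the pear. I rejected them against the pictures.

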